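# Stagger the tea trays

### The job

The tea trays are wanted out on the sideboard, stacked staggered so that every tray keeps an open end to reach into. Pull open the drawer of the dark wooden chest, take out its two trays and set them down gently, one after the other, on the tray already standing out, lengthwise in line with it and each settled level on the side rims of the tray below: the first shifted lengthwise by about a quarter of a tray's length, towards either end, the next shifted back the other way by as much, so that it stands over the bottom one. Leave the bottom tray where it is, never let a tray drop, and do not disturb the silver tea things; the drawer may stay open.

Things in the scene. Friction and masses are not known exactly. Their poses are not given: they have to be found in the camera images.
- tray_base_mid (a point): Bottom tray, loose on the sideboard: beech, 160 long x 62 wide x 46 tall, 150 g. Side walls 6 thick, 50 apart, rise to the rim; both ends are cut down to 26. A foot 136 x 40 x 6 under the floor drops between the side walls of the tray below, so the upper tray sits on its rims, with 5 side play each way, 40 higher. Point: its centre, 23 above the underside; x along its length, y across, z up.
- tray_a_mid (a point): Loose tray in the drawer, of the same make, sizes and axes as the bottom tray; this point is its centre, 23 above its underside. It lies lengthwise along the slide on the handle's +y side, about 50 from the other tray and about 55 from the drawer's side wall, its near end 4 to 20 behind the drawer front. The drawer floor is 36, its side walls' top 84 above the sideboard.
- tray_b_mid (a point): The other tray in the drawer, on the handle's -y side; otherwise as tray_a: same make, sizes, axes and point.
- chest_drawer_handle (a point): Middle of the drawer's handle, a level brass bar 10 thick and 100 long (along y) held at both ends, 40 out from the drawer front (35 free behind the bar), 68 above the sideboard, 38 below the chest's top. It moves with the drawer. x points level into the chest: -x is the way it slides out, y along the bar.
- chest_drawer (a joint): How far the drawer is out, in m: 0 shut, 0.20 at its stop; it slides with 1.5 N of friction and stays where left. From about 0.185 on, both trays lie clear of the chest's top. The chest is fixed: dark wood, 240 deep behind the drawer front, 330 wide, with a bare top 106 above the sideboard.
- cream_jug: silver-plated cream jug, 96 tall, 76 across, standing on the sideboard beyond the bottom tray; leave it alone. Origin at the centre of its underside, z up.
- sugar_bowl: silver-plated lidded sugar bowl with two handles, 102 tall, 136 over the handles, standing on the sideboard beyond the bottom tray (a fixed serving tray with two pots up to 250 tall stands further left, near the far left corner); leave it alone. Origin at the centre of its underside, z up.
Mind the look-alikes: they are no part of the job. Leave any green or pink look-alike of the part that bears tray_base_mid alone.

How it is judged:
On the way, in this order (a step that is already met when the one before it is completed fails the run):
1. The drawer has been pulled well open (value of joint chest_drawer above 0.15 m), for 0.2 s.
2. One tray from the drawer sits, released, on the rims of the bottom tray, in line and shifted lengthwise by about a quarter of its length (((z of tray_a_mid in the frame of tray_base_mid between 0.0355 and 0.0435 m and y of tray_a_mid in the frame of tray_base_mid between -0.012 and 0.012 m and angle between the x axis of tray_a_mid and the x axis of tray_base_mid, either way round below 0.13 rad and angle between tray_a_mid's own z axis and vertical below 0.04 rad and (x of tray_a_mid in the frame of tray_base_mid between 0.02 and 0.062 m or x of tray_a_mid in the frame of tray_base_mid between -0.062 and -0.02 m) and contact force between the fingers and tray_a below 0.1 N) or (z of tray_b_mid in the frame of tray_base_mid between 0.0355 and 0.0435 m and y of tray_b_mid in the frame of tray_base_mid between -0.012 and 0.012 m and angle between the x axis of tray_b_mid and the x axis of tray_base_mid, either way round below 0.13 rad and angle between tray_b_mid's own z axis and vertical below 0.04 rad and (x of tray_b_mid in the frame of tray_base_mid between 0.02 and 0.062 m or x of tray_b_mid in the frame of tray_base_mid between -0.062 and -0.02 m) and contact force between the fingers and tray_b below 0.1 N))), for 0.2 s.
At the end, for the whole second after the job is handed in: One drawer tray sits level on the bottom tray, shifted 20 to 62 mm along it; the other sits level on that one, 20 to 66 mm back, within 26 mm of over the bottom one. All in line (0.13 rad tray to tray), seated, released, at rest; the bottom tray within 40 mm of its place (((z of tray_a_mid in the frame of tray_base_mid between 0.0355 and 0.0435 m and y of tray_a_mid in the frame of tray_base_mid between -0.012 and 0.012 m and angle between the x axis of tray_a_mid and the x axis of tray_base_mid, either way round below 0.13 rad and angle between each of tray_a_mid, tray_b_mid's own z axis and vertical below 0.04 rad and (x of tray_a_mid in the frame of tray_base_mid between 0.02 and 0.062 m or x of tray_a_mid in the frame of tray_base_mid between -0.062 and -0.02 m) and z of tray_b_mid in the frame of tray_base_mid between 0.0755 and 0.0835 m and y of tray_b_mid in the frame of tray_base_mid between -0.018 and 0.018 m and angle between the x axis of tray_b_mid and the x axis of tray_base_mid, either way round below 0.183848 rad and x of tray_b_mid in the frame of tray_base_mid between -0.026 and 0.026 m and horizontal distance between tray_a_mid and tray_b_mid between 0.02 and 0.066 m) or (z of tray_b_mid in the frame of tray_base_mid between 0.0355 and 0.0435 m and y of tray_b_mid in the frame of tray_base_mid between -0.012 and 0.012 m and angle between the x axis of tray_b_mid and the x axis of tray_base_mid, either way round below 0.13 rad and angle between each of tray_b_mid, tray_a_mid's own z axis and vertical below 0.04 rad and (x of tray_b_mid in the frame of tray_base_mid between 0.02 and 0.062 m or x of tray_b_mid in the frame of tray_base_mid between -0.062 and -0.02 m) and z of tray_a_mid in the frame of tray_base_mid between 0.0755 and 0.0835 m and y of tray_a_mid in the frame of tray_base_mid between -0.018 and 0.018 m and angle between the x axis of tray_a_mid and the x axis of tray_base_mid, either way round below 0.183848 rad and x of tray_a_mid in the frame of tray_base_mid between -0.026 and 0.026 m and horizontal distance between tray_b_mid and tray_a_mid between 0.02 and 0.066 m)) and linear speed of each of tray_a, tray_b, tray_base below 0.02 m/s and angular speed of each of tray_a, tray_b, tray_base below 0.1 rad/s and angle between tray_base_mid's own z axis and vertical below 0.03 rad and distance of tray_base_mid from where it was at the start of the episode below 0.04 m); the robot touches nothing.
It fails at once if A tray falls freely (faster than 0.7 m/s while not held, a drop of about 25 mm) ((linear speed of tray_a above 0.7 m/s and contact force between the fingers and tray_a below 0.1 N) or (linear speed of tray_b above 0.7 m/s and contact force between the fingers and tray_b below 0.1 N)).
It fails at once if The bottom tray is pushed more than 40 mm from its place or tipped (distance of tray_base_mid from where it was at the start of the episode above 0.04 m or angle between tray_base_mid's own z axis and vertical above 0.25 rad).
It fails at once if A piece of the tea service is moved more than 25 mm or tipped (distance of any of cream_jug, sugar_bowl from where it was at the start of the episode above 0.025 m or angle between any of cream_jug, sugar_bowl's own z axis and vertical above 0.3 rad).
It also fails if it takes over 72 s, if anything falls off the work surface, if the arm or the gripper's body presses on something with over 40 N, if the wrist force passes 120 N, or if a joint passes its speed limit or range.

### The arm

A 6-joint arm with a two-finger parallel gripper is mounted at the origin on the work surface. World frame = base frame: x ahead of the robot, y to its left, z up, the work surface at z = 0. Lengths are in m, angles in rad, forces in N, time in s.
With the tool pointing down it reaches from about 0.325 to 0.9 m from the base axis. Payload 6.1 kg.
Tool frame: the origin (TCP) lies midway between the tips of the shut fingers; the grasp point (between the pads) lies 19 mm behind it; z points along the fingers, y is the line along which they close (so a half turn about z gives the same grasp; the last joint's range is limited). The gripper opens to 85 mm and grips with 20 to 120 N. Pads are 22 mm wide; open, the fingers measure 114 mm over their backs; the gripper's body (76 mm by 85 mm) begins 54 mm behind the grasp point. The pads swing forward as they close: fully open they stand 13 mm farther back than shut.
Start: joints at [1.088, 0.22, 1.526, -0, 1.395, -0.126], TCP at [0.218, 0.586, 0.231] pointing down, gripper open.
Joint ranges: [-2.98, 2.98], [-0.91, 2.08], [0.09, 2.57], [-1.24, 4.39], [0.2, 2.65], [-2.68, 2.68]. Speed limits (rad/s): [2.57, 2.57, 3.01, 3.14, 3.14, 3.14].

### API

Orientations are given as [roll, pitch, yaw] about the fixed x, y, z axes, in that order (R = Rz(yaw) Ry(pitch) Rx(roll)).
In Python, from plant import movep, move_l, set_joints, gripper_to, hold, inverse_kinematics, observe, get_image, get_calibration, Unreachable, job_done gives the robot as it stands. Calls block until the motion is done:
- movep(position, orientation): joint-space move of the TCP to a pose.
- move_l(position, feed=0.15, rotation=None, max_force=None): straight line of the TCP; rotation=None keeps the orientation; feed is the mean speed in m/s. With max_force (N) it stops when the force on the tool has changed by that much, and returns True; else False.
- set_joints(angles): joint-space move.
- gripper_to(opening, f_grip=None): finger opening in m; f_grip is the grip in N (None keeps the last); returns when the fingers have stopped.
- hold(seconds).
- inverse_kinematics(position, orientation): joint angles nearest the present ones, or None.
- observe(): the state.
- get_image(name): name is "scene" or "top"; returns (picture, depth): 384x512x3 uint8, red, green, blue; 384x512 float32, m along the optical axis (not along the pixel's ray), 0 where there is no reading.
- get_calibration(name): a dict with "intrinsics" (3x3 intrinsics, pixels), "world_from_camera" (4x4, takes a point from camera to world coordinates). Camera axes: x right, y down, z forward; pixel columns grow to the right and rows downward; lengths in m; the calibration is good to about 2 mm. A picture is of the moment at which its call begins. get_calibration takes no time and is no camera call.
A pose or a line that the arm cannot do raises Unreachable and nothing moves.
- job_done(): hands the job in; it is judged then, once.
The state is a dict: "time_s": time; "q": joint angles; "joint_velocities": joint speeds; "joint_torque": joint torques, N m; "eef_pos": TCP position; "tcp_rot": TCP orientation; "ft_force": force on the tool from outside, world axes, zero at the start; "torque": the same for the moment, N m; "opening": finger opening in m; "grasp_force": force on a finger pad.
Only numpy, scipy, OpenCV 4.12 (cv2) and the standard library are available. Lean on these libraries where they do the work, as an engineer would, in place of code of your own. Each camera call takes 0.05 s, during which the arm holds its last target. There are 200 camera calls.

## Working session

There is one attempt and no reset: what is moved stays moved. The work goes in short steps, each a Python script; the robot and the scene stay as the last script left them, time stands still between calls to the robot, and variables do not carry over. Pictures are saved under pics/ and viewed, at most 10 in all, crops included, and the job is handed in when it is done.

```bash
mkdir -p pics; cat > h.py <<'E'
import numpy as np, cv2
from plant import *
def snap(n,f=None):
    im,d=get_image(n)
    if f: cv2.imwrite('pics/'+f,im[:,:,::-1])
    return im,d
def pts(n,d):
    c=get_calibration(n);K=np.array(c['intrinsics']);T=np.array(c['world_from_camera'])
    v,u=np.mgrid[:d.shape[0],:d.shape[1]]
    P=np.stack([(u-K[0,2])/K[0,0]*d,(v-K[1,2])/K[1,1]*d,d],-1)
    P=P@T[:3,:3].T+T[:3,3]; P[d<=0]=np.nan
    return P
E
python3 - <<'E'
from h import *
for n in('scene','top'):
    im,d=snap(n,n+'0.png');np.savez('/tmp/'+n,im=im,d=d)
    c=get_calibration(n);print(n,np.round(c['world_from_camera'],3).tolist(),np.round(c['intrinsics'],1).tolist(),(d>0).mean())
o=observe();print(o)
a=cv2.imread('pics/scene0.png');b=cv2.imread('pics/top0.png')
E
```

```text
scene [[-0.747, 0.393, -0.536, 1.134], [0.665, 0.46, -0.589, 0.566], [0.015, -0.796, -0.605, 0.722], [0.0, 0.0, 0.0, 1.0]] [[364.2, 0.0, 257.5], [0.0, 364.2, 195.8], [0.0, 0.0, 1.0]] 0.9960530598958334
top [[0.012, -0.998, 0.054, 0.503], [-1.0, -0.01, 0.026, -0.068], [-0.025, -0.054, -0.998, 1.151], [0.0, 0.0, 0.0, 1.0]] [[348.5, 0.0, 258.7], [0.0, 348.5, 189.8], [0.0, 0.0, 1.0]] 0.9959564208984375
{'time_s': 0.1, 'q': array([ 1.08791815e+00,  2.21150216e-01,  1.52749504e+00,  1.22784170e-05,
        1.39470552e+00, -1.26087528e-01]), 'joint_velocities': array([ 0.00082809, -0.00265902, -0.00299158,  0.00060777, -0.0018475 ,
        0.00122209]), 'joint_torque': array([ 5.37611450e-04, -4.98245895e+01, -3.90545762e+01, -2.13063831e-04,
        5.72104531e-03, -2.31127808e-05]), 'eef_pos': array([0.21803076, 0.58515608, 0.23030769]), 'tcp_rot': array([-3.13985001e+00, -2.33078993e-04,  2.78479964e+00]), 'ft_force': array([ 0.45124109, -0.03732003,  0.39394311]), 'torque': array([ 0.00653382, -0.0079299 , -0.04462027]), 'grasp_force': 0.0, 'opening': 0.08538889853769834}
```

View pics/top0.png

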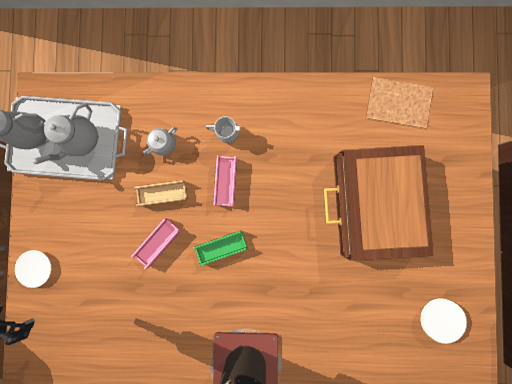

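View pics/scene0.png

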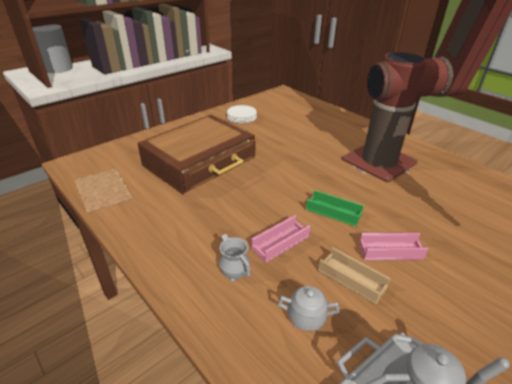

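Top view: the candidates for the bottom tray are the beech one (162,194), the pink ones (226,181) and (157,243), and the green one (220,248). Only the beech one fits the description: beech wood, with the jug (225,129) and the bowl (160,141) beyond it. The chest handle is at (332,205) and the drawer slides out to the left (+y). Next I'll measure and confirm with a crop.

```bash
cat >> h.py <<'E'
def lab_rect(P,m):
    "oriented rectangle of masked world points in xy"
    (c,s,a)=cv2.minAreaRect(P[m][:,:2].astype(np.float32)*1000)
    return np.round(c,1),np.round(s,1),a
E
python3 - <<'E'
from h import *
z=np.load('/tmp/top.npz');im,d=z['im'],z['d'];P=pts('top',d)
print('table z',np.nanmedian(P[250:330,300:400,2]), 'chest top',np.nanmedian(P[180:220,370:410,2]))
box=np.zeros(d.shape,bool);box[170:220,125:200]=1
Z=P[...,2]
for lo,hi in((.036,.056),(.015,.06)):
    m=box&(Z>lo)&(Z<hi);print('base',m.sum(),lab_rect(P,m),np.nanmedian(Z[m]))
hsv=cv2.cvtColor(im,cv2.COLOR_RGB2HSV)
b=np.zeros(d.shape,bool);b[180:230,318:343]=1
m=b&(Z>.05)&(Z<.085);print('handle',m.sum(),lab_rect(P,m),np.nanmedian(Z[m]))
b[:]=0;b[140:270,330:440]=1
m=b&(Z>.09)&(Z<.12);print('chest',m.sum(),lab_rect(P,m),np.nanmedian(Z[m]))
s=np.load('/tmp/scene.npz');im2=s['im'];P2=pts('scene',s['d'])
m=np.zeros(P2.shape[:2],bool);m[245:305,312:395]=1
for lo in(.036,.015):
    mm=m&(P2[...,2]>lo)&(P2[...,2]<.056);print('base scene',mm.sum(),lab_rect(P2,mm),np.nanmedian(P2[mm][:,2]))
m[:]=0;m[150:178,205:246]=1
hs=cv2.cvtColor(im2,cv2.COLOR_RGB2HSV);mm=m&(hs[...,1]>120)&(hs[...,2]>150)&(P2[...,2]>.055)&(P2[...,2]<.09)
print('handle scene',mm.sum(),lab_rect(P2,mm))
for (nm,img,bb) in(('a',im,(115,110,260,280)),):
    x0,y0,x1,y1=bb;c=cv2.resize(img[y0:y1,x0:x1],None,fx=3.4,fy=3.4,interpolation=cv2.INTER_CUBIC);cv2.imwrite('pics/crop1.png',c[:,:,::-1])
# bowl, jug extents
for nm,(a,b_,c,e) in dict(bowl=(120,160,138,182),jug=(110,148,200,245)).items():
    m=np.zeros(d.shape,bool);m[a:b_,c:e]=1;m&=Z>.03;print(nm,lab_rect(P,m),Z[m].max())
E
```

```text
table z -0.00041651869707393097 chest top 0.10754534545248329
base 206 (array([524.5, 275.4]), array([118.1, 157.9]), 7.885526657104492) 0.04421614748008984
base 361 (array([523.8, 276.7]), array([119.1, 160.8]), 7.885526657104492) 0.040787719858118354
handle 276 (array([ 517.9, -266.4]), array([152. ,  46.3]), 3.764521598815918) 0.07101535524269842
chest 9373 (array([ 528.1, -416.2]), array([330.2, 257.5]), 3.9042201042175293) 0.10676275496556875
base scene 725 (array([502.6, 273.7]), array([164.9, 160.5]), 8.3203763961792) 0.04414490750695488
base scene 1761 (array([490.4, 272.3]), array([190. , 160.4]), 7.947133541107178) 0.03277028033616669
handle scene 165 (array([ 511.2, -265.7]), array([134.1,  48.3]), 4.3002543449401855)
bowl (array([719.2, 278.6]), array([ 83.7, 107.2]), 79.06610107421875) 0.10208075692841012
jug (array([750. ,  72.5]), array([70.1, 95.7]), 27.274206161499023) 0.10086387357455262
```

View pics/crop1.png

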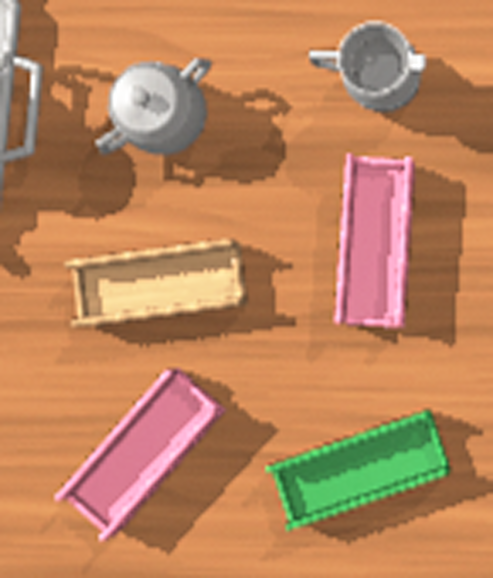

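The crop confirms it: the beech tray at crop (155,283) is natural wood and is the bottom tray. The pink and green ones are look-alikes.

```bash
cat >> h.py <<'E'
def blob(m,seed=None):
    n,l,st,_=cv2.connectedComponentsWithStats(m.astype(np.uint8),connectivity=8)
    return l==1+np.argmax(st[1:,4])
E
python3 - <<'E'
from h import *
for n,bx,hx in(('top',(170,220,125,200),(180,230,318,343)),('scene',(240,310,305,400),(145,180,200,250))):
    z=np.load(f'/tmp/{n}.npz');im,d=z['im'],z['d'];P=pts(n,d);Z=P[...,2]
    hs=cv2.cvtColor(im,cv2.COLOR_RGB2HSV)
    m=np.zeros(d.shape,bool);m[bx[0]:bx[1],bx[2]:bx[3]]=1
    m=blob(m&(Z>.012)&(Z<.056));print(n,'base all',lab_rect(P,m), hs[m].mean(0))
    r=m&(Z>.041);print(' rim',r.sum(),lab_rect(P,r))
    m[:]=0;m[hx[0]:hx[1],hx[2]:hx[3]]=1
    y=m&(hs[...,0]>18)&(hs[...,0]<32)&(hs[...,1]>130)&(hs[...,2]>120)&(Z>.05)
    print(' handle',y.sum(),lab_rect(P,y),np.nanmedian(Z[y]))
for p,r in(([.518,-.25,.3],[np.pi,0,0]),([.518,-.03,.2],[np.pi,0,0])): print(inverse_kinematics(p,r))
E
```

```text
top base all (array([551.8, 280.5]), array([ 62.2, 161. ]), 8.3111572265625) [ 16.6        110.17078652 209.51910112]
 rim 174 (array([552.1, 279.7]), array([ 62. , 157.1]), 8.052143096923828)
 handle 115 (array([ 517.4, -265.5]), array([106.4,  43.1]), 3.9358208179473877) 0.07177572172018176
scene base all (array([552.2, 280.9]), array([ 65.4, 160.4]), 8.039437294006348) [ 16.55258765 102.04229271 171.00111297]
 rim 424 (array([552.1, 280.8]), array([ 65.3, 160. ]), 8.039437294006348)
 handle 158 (array([ 511.2, -265.7]), array([134.1,  48.3]), 4.3002543449401855) 0.0713712679622508
[-5.86735106e-01  6.47901851e-02  1.57113801e+00 -4.44089210e-16
  1.50566446e+00  9.84061221e-01]
[-2.09919473e-01 -9.52459425e-03  1.83516798e+00 -4.44089210e-16
  1.31594927e+00  1.36087685e+00]
```

```bash
cat > s1.py <<'E'
from h import *
a=np.radians(3.95);out=np.array([-np.sin(a),np.cos(a),0]);R=[np.pi,0,a]
h=np.array([.5162,-.2485,0])
movep(h+[0,0,.19],R)
gripper_to(.036,30)
print(move_l(h+[0,0,.046],.12,max_force=15))
gripper_to(0.0,40);o=observe();print(o['opening'],o['grasp_force'],o['eef_pos'])
p=o['eef_pos']
print(move_l(p+out*.198,.08,max_force=25));o=observe();print(o['eef_pos'],(o['eef_pos']-p)@out,o['ft_force'],o['opening'])
gripper_to(.036);p=o['eef_pos'];move_l([p[0],p[1],.2],.25)
movep([.40,.28,.25],R)
print(observe()['time_s'])
for n in('scene','top'):
    im,d=snap(n,n+'1.png');np.savez('/tmp/'+n+'1',im=im,d=d)
E
python3 s1.py
```

```text
True
0.008651352256016853 38.93759250640869 [ 0.51443202 -0.2475687   0.04668175]
False
[ 0.50062572 -0.04984017  0.04665912] 0.1982098933700743 [ 0.85381381 -3.42775048  5.04694257] 0.008898984724147688
10.3
```

View pics/top1.png

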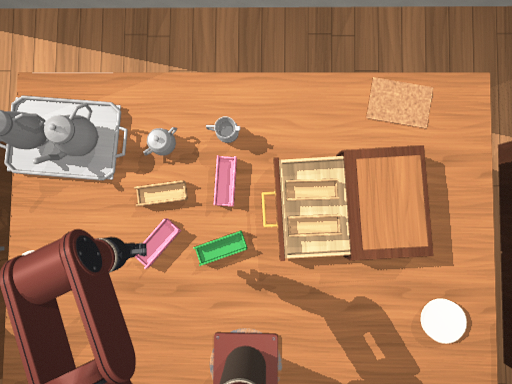

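The drawer is open: the handle is at (269,209), and the trays are at about (315,190) and (319,227). Next I'll measure the trays from depth.

```bash
python3 - <<'E'
from h import *
z=np.load('/tmp/top1.npz');im,d=z['im'],z['d'];P=pts('top',d);Z=P[...,2]
m=np.zeros(d.shape,bool);m[150:265,272:356]=1
a=np.radians(3.95);out=np.array([-np.sin(a),np.cos(a)]);y=np.array([np.cos(a),np.sin(a)])
h0=np.array([.5005,-.0498])
Q=P[...,:2]-h0;X=-(Q@out);Y=Q@y
# height profile across (Y) inside drawer at X 60..190
g=m&(X>.075)&(X<.17)
for k in range(-160,165,6):
    s=g&(Y*1000>=k)&(Y*1000<k+6)
    if s.any():print(k+3,np.round(1000*np.nanpercentile(Z[s],[10,50,90])).tolist(),end=' | ')
print()
t=m&(Z>.072)&(Z<.095)&(X>.044)&(X<.225)
for lo,hi in((-.105,-.008),(.008,.105)):
    s=t&(Y>lo)&(Y<hi);print(s.sum(),lab_rect(P,s),np.nanpercentile(X[s],[2,98]),np.nanpercentile(Y[s],[1,99]),np.nanmedian(Z[s]))
c=cv2.resize(im[140:270,260:370],None,fx=4.5,fy=4.5,interpolation=cv2.INTER_CUBIC);cv2.imwrite('pics/crop2.png',c[:,:,::-1])
E
```

```text
-157 [-0.0, 0.0, 2.0] | -151 [82.0, 82.0, 82.0] | -145 [82.0, 84.0, 85.0] | -139 [34.0, 55.0, 84.0] | -133 [32.0, 35.0, 38.0] | -127 [33.0, 35.0, 38.0] | -121 [33.0, 35.0, 38.0] | -115 [33.0, 35.0, 37.0] | -109 [33.0, 36.0, 38.0] | -103 [32.0, 36.0, 37.0] | -97 [33.0, 35.0, 38.0] | -91 [33.0, 35.0, 38.0] | -85 [77.0, 81.0, 84.0] | -79 [45.0, 59.0, 82.0] | -73 [44.0, 48.0, 51.0] | -67 [45.0, 47.0, 50.0] | -61 [44.0, 48.0, 52.0] | -55 [45.0, 48.0, 52.0] | -49 [45.0, 47.0, 50.0] | -43 [44.0, 48.0, 51.0] | -37 [44.0, 48.0, 51.0] | -31 [45.0, 49.0, 81.0] | -25 [35.0, 79.0, 83.0] | -19 [32.0, 35.0, 38.0] | -13 [31.0, 35.0, 37.0] | -7 [33.0, 36.0, 38.0] | -1 [33.0, 35.0, 38.0] | 5 [32.0, 35.0, 37.0] | 11 [33.0, 35.0, 37.0] | 17 [31.0, 35.0, 38.0] | 23 [33.0, 36.0, 80.0] | 29 [47.0, 81.0, 84.0] | 35 [45.0, 47.0, 51.0] | 41 [44.0, 47.0, 52.0] | 47 [44.0, 47.0, 51.0] | 53 [44.0, 48.0, 51.0] | 59 [44.0, 47.0, 51.0] | 65 [45.0, 47.0, 50.0] | 71 [44.0, 47.0, 50.0] | 77 [44.0, 48.0, 53.0] | 83 [46.0, 80.0, 83.0] | 89 [34.0, 37.0, 81.0] | 95 [33.0, 35.0, 38.0] | 101 [32.0, 35.0, 37.0] | 107 [31.0, 36.0, 38.0] | 113 [33.0, 35.0, 38.0] | 119 [33.0, 35.0, 39.0] | 125 [33.0, 36.0, 38.0] | 131 [33.0, 35.0, 38.0] | 137 [33.0, 35.0, 38.0] | 143 [34.0, 53.0, 84.0] | 149 [81.0, 83.0, 86.0] | 161 [-1.0, 1.0, 2.0] | 167 [-3.0, -1.0, 2.0] | 
459 (array([ 448.5, -188.7]), array([ 94.1, 182.1]), 0.8791919946670532) [0.04486355 0.21927767] [-0.10369538 -0.01070682] 0.08342063986960357
449 (array([ 564. , -179.4]), array([ 95.8, 181. ]), 2.7330591678619385) [0.0449334  0.21796637] [0.01062109 0.10256206] 0.083363464282737
```

View pics/crop2.png

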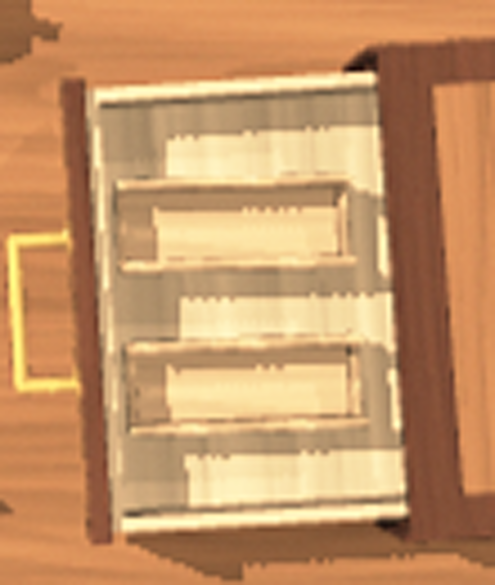

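The crop shows both trays lying lengthwise and nearly parallel to the slide, with free space all round. I'll refine their poses.

```bash
python3 - <<'E'
from h import *
z=np.load('/tmp/top1.npz');im,d=z['im'],z['d'];P=pts('top',d);Z=P[...,2]
m=np.zeros(d.shape,bool);m[150:265,272:356]=1
a=np.radians(3.95);out=np.array([-np.sin(a),np.cos(a)]);y=np.array([np.cos(a),np.sin(a)])
h0=np.array([.5005,-.0498])
Q=P[...,:2]-h0;X=-(Q@out);Y=Q@y
for nm,c in(('b',-.0555),('a',.057)):
    s=m&(abs(Y-c)<.040)
    print(nm,[(k,int(1000*np.nanpercentile(Z[s&(X*1000>=k)&(X*1000<k+4)],85)),int(1000*np.nanmedian(Z[s&(X*1000>=k)&(X*1000<k+4)]))) for k in range(38,232,4)])
    w=[]
    for sg in(-1,1):
        t=s&((Y-c)*sg>.02)&(Z>.076)&(Z<.09)&(X>.075)&(X<.2)
        f=np.polyfit(X[t],Y[t],1);w.append(f);print('  wall slope deg',np.degrees(np.arctan(f[0])),'Y at X=.14',np.polyval(f,.14),t.sum(),np.percentile(Y[t],[3,97]))
E
```

```text
b [(38, 68, 0), (42, 86, 32), (46, 92, 90), (50, 92, 90), (54, 92, 91), (58, 91, 88), (62, 85, 82), (66, 85, 83), (70, 37, 34), (74, 39, 36), (78, 63, 59), (82, 80, 59), (86, 50, 46), (90, 51, 47), (94, 80, 47), (98, 53, 46), (102, 49, 46), (106, 80, 47), (110, 62, 47), (114, 55, 46), (118, 80, 48), (122, 80, 47), (126, 68, 47), (130, 78, 48), (134, 78, 46), (138, 71, 47), (142, 74, 47), (146, 78, 47), (150, 64, 47), (154, 64, 47), (158, 80, 47), (162, 51, 48), (166, 52, 47), (170, 79, 47), (174, 65, 47), (178, 49, 46), (182, 79, 47), (186, 79, 46), (190, 57, 47), (194, 78, 47), (198, 76, 48), (202, 61, 47), (206, 79, 47), (210, 79, 46), (214, 59, 47), (218, 79, 47), (222, 79, 47), (226, 67, 47), (230, 63, 54)]
  wall slope deg -1.0113728506542787 Y at X=.14 -0.08228570976647023 85 [-0.08552966 -0.07912797]
  wall slope deg -1.1874452116951912 Y at X=.14 -0.026923797442734453 80 [-0.0301082  -0.02391228]
a [(38, 62, 0), (42, 87, 31), (46, 92, 91), (50, 92, 90), (54, 91, 90), (58, 91, 87), (62, 85, 82), (66, 84, 82), (70, 37, 34), (74, 38, 34), (78, 63, 59), (82, 62, 57), (86, 81, 46), (90, 53, 47), (94, 51, 46), (98, 80, 47), (102, 50, 46), (106, 52, 47), (110, 80, 46), (114, 76, 47), (118, 49, 46), (122, 79, 48), (126, 76, 46), (130, 73, 47), (134, 78, 47), (138, 79, 47), (142, 74, 47), (146, 61, 47), (150, 78, 47), (154, 78, 48), (158, 66, 47), (162, 79, 47), (166, 67, 48), (170, 59, 46), (174, 79, 46), (178, 80, 47), (182, 54, 46), (186, 79, 47), (190, 65, 47), (194, 53, 47), (198, 51, 46), (202, 80, 47), (206, 50, 47), (210, 77, 47), (214, 68, 47), (218, 68, 46), (222, 68, 47), (226, 69, 47), (230, 66, 56)]
  wall slope deg -1.186466301009547 Y at X=.14 0.027574750158935266 79 [0.02459954 0.03083983]
  wall slope deg -1.3421375876204855 Y at X=.14 0.0833890896005739 80 [0.07987251 0.08663263]
```

```bash
cat >> h.py <<'E'
_a=np.radians(3.95);OUT=np.array([-np.sin(_a),np.cos(_a)]);YH=np.array([np.cos(_a),np.sin(_a)]);H0=np.array([.5005,-.0498])
TR={'a':(H0-.1565*OUT+.0551*YH,np.radians(2.7)),'b':(H0-.1565*OUT-.0549*YH,np.radians(2.85))}
BASE=np.array([.5520,.2806]);BA=np.radians(8.1);U=np.array([-np.sin(BA),np.cos(BA)])
def pick(c,ang,z=.043):
    R=[np.pi,0,np.pi/2+ang]
    movep([*c,.2],R);gripper_to(.085,30)
    print('down',move_l([*c,.085],.2),move_l([*c,z],.06,max_force=15),observe()['eef_pos'])
    gripper_to(.05,35);o=observe();print('grip',o['opening'],o['grasp_force'],o['eef_pos'],o['tcp_rot'])
    p=o['eef_pos'];move_l([p[0],p[1],.10],.06);move_l([p[0],p[1],.21],.2)
    o=observe();print('lifted',o['opening'],o['grasp_force'],o['ft_force'],o['time_s'])
    return p[2]
def place(c,ang,ztop,zend):
    R=[np.pi,0,np.pi/2+ang]
    movep([*c,.21],R);move_l([*c,ztop],.15);hold(.3)
    f0=observe()['ft_force']
    print('contact',move_l([*c,zend],.02,max_force=4),observe()['eef_pos'],observe()['ft_force']-f0)
E
python3 - <<'E'
from h import *
print(TR)
z=pick(*TR['a'])
t=BASE-.041*U
place(t,BA,z+.004+.015,z+.004-.003)
print(z,observe()['time_s'])
E
```

```text
{'a': (array([ 0.56624976, -0.20213263]), np.float64(0.0471238898038469)), 'b': (array([ 0.45651106, -0.20971008]), np.float64(0.04974188368183839))}
down False False [ 0.56646403 -0.20225964  0.04315683]
grip 0.061397130394440676 39.10914123058319 [ 0.56674196 -0.20240795  0.04373436] [3.14050805e+00 6.50577525e-04 1.61791538e+00]
lifted 0.061686362288891634 38.720499873161316 [ 0.11834659 -0.11601232 -2.22077639] 16.775
contact True [0.55771242 0.23996466 0.0477117 ] [ 1.00023046 -0.2632415   5.50404773]
0.04373436154149109 20.5417
```

Contact came at exactly the seated height. Release and check.

```bash
python3 - <<'E'
from h import *
gripper_to(.085);p=observe()['eef_pos'];move_l([p[0],p[1],.21],.15)
movep([.45,-.05,.21],[np.pi,0,np.pi/2+.05]);hold(.1)
im,d=snap('top');np.savez('/tmp/top2',im=im,d=d);im2,d2=snap('scene');np.savez('/tmp/scene2',im=im2,d=d2)
for n,D,b in(('top',d,(160,225,115,215)),('scene',d2,(215,320,290,410))):
    P=pts(n,D);Z=P[...,2];m=np.zeros(D.shape,bool);m[b[0]:b[1],b[2]:b[3]]=1
    r=blob(m&(Z>.078)&(Z<.095));print(n,'upper rim',r.sum(),lab_rect(P,r),np.median(Z[r]),Z[r].std())
    q=blob(m&(Z>.012)&(Z<.095));print(' all',lab_rect(P,q))
    X=(P[...,:2]-BASE)@U;r2=m&(Z>.012)&(Z<.051)&(X>.04)&(X<.1)&(abs((P[...,:2]-BASE)@[U[1],-U[0]])<.05)
    print(' base left end',np.nanpercentile(X[r2],[95,99]),'rimA X',np.percentile(X[r],[1,99]))
c1=cv2.resize(im[140:235,105:225],None,fx=3.3,fy=3.3,interpolation=2);c2=cv2.resize(im2[205:325,285:415],None,fx=3,fy=3,interpolation=2)
c2=cv2.resize(c2,(int(c2.shape[1]*c1.shape[0]/c2.shape[0]),c1.shape[0]));cv2.imwrite('pics/p2.png',np.hstack([c1,c2])[:,:,::-1]);print(observe()['time_s'])
E
```

```text
top upper rim 109 (array([586.7, 241.1]), array([  6.4, 157.5]), 7.821527481079102) 0.08427371888971269 0.002328213041108086
 all (array([555.5, 259.4]), array([ 63.5, 203.5]), 8.229043006896973)
 base left end [0.07834534 0.07952595] rimA X [-0.12208492  0.03365501]
scene upper rim 518 (array([718.9, 281.7]), array([61.7, 62. ]), 59.7948112487793) 0.08243911534049175 0.002595815391167785
 all (array([462.8, 247.3]), array([253.2, 205. ]), 7.782191276550293)
 base left end [0.0798988  0.08049737] rimA X [-0.05230392  0.00638519]
23.525
```

View pics/p2.png

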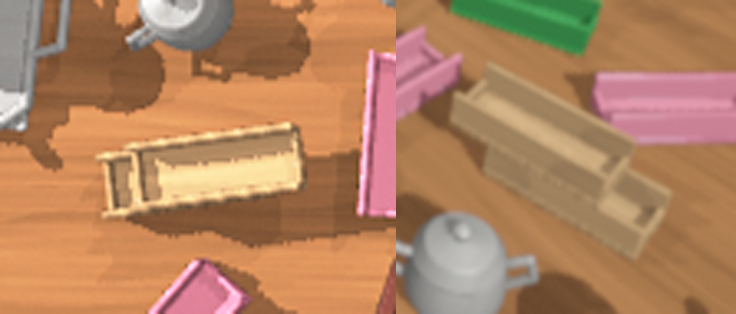

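The left half shows tray A settled in line on the bottom tray, with the lower tray's open end at crop (118,185). The right half shows it level on the rims. The shift is about 43 mm and the base hasn't moved. Now for tray B.

```bash
python3 - <<'E'
from h import *
z=pick(*TR['b'])
place(BASE+.0005*np.array([U[1],-U[0]]),BA,z+.044+.015,z+.044-.003)
print(z,observe()['time_s'])
E
```

```text
down False False [ 0.45667639 -0.20981637  0.04309222]
grip 0.061444819502790904 39.12444770336151 [ 0.4569755  -0.21002882  0.04365406] [3.14064846e+00 7.68466804e-04 1.62056003e+00]
lifted 0.06119251538238124 38.67590546607971 [-0.21814757 -0.59895672 -1.70500061] 28.1417
contact True [0.55250339 0.28065053 0.0876454 ] [-0.04578502 -0.3960233   5.49077359]
0.04365405531226763 31.8333
```

```bash
python3 - <<'E'
from h import *
gripper_to(.085);p=observe()['eef_pos'];move_l([p[0],p[1],.25],.15)
movep([.45,-.05,.25],[np.pi,0,np.pi/2+.05]);hold(.3)
im,d=snap('top');im2,d2=snap('scene')
P=pts('top',d);Z=P[...,2];X=(P[...,:2]-BASE)@U;Y=(P[...,:2]-BASE)@[U[1],-U[0]]
m=(abs(Y)<.05)&(abs(X)<.15)
for lo,hi in((.115,.135),(.055,.092),(.012,.05)):
    r=m&(Z>lo)&(Z<hi);print(lo,r.sum(),np.percentile(X[r],[1,99]),np.percentile(Y[r],[1,99]),np.median(Z[r]))
r=m&(Z>.118)&(Z<.135);f=np.linalg.lstsq(np.c_[X[r],Y[r],np.ones(r.sum())],Z[r],rcond=None)[0];print('tilt',f)
c1=cv2.resize(im[140:235,105:225],None,fx=3.3,fy=3.3,interpolation=2);c2=cv2.resize(im2[205:325,285:415],None,fx=3,fy=3,interpolation=2)
c2=cv2.resize(c2,(int(c2.shape[1]*c1.shape[0]/c2.shape[0]),c1.shape[0]));cv2.imwrite('pics/p3.png',np.hstack([c1,c2])[:,:,::-1]);o=observe();print(o['time_s'])
E
```

```text
0.115 245 [-0.0807433   0.07575495] [-0.02962161  0.03232488] 0.12342623350554005
0.055 708 [-0.12277732  0.07165238] [-0.03012704  0.03021156] 0.08961750651956779
0.012 142 [-0.12238842  0.07568543] [-0.03126773  0.02517918] 0.04743384425461683
tilt [ 0.00067868 -0.0065607   0.12372747]
35.1417
```

View pics/p3.png

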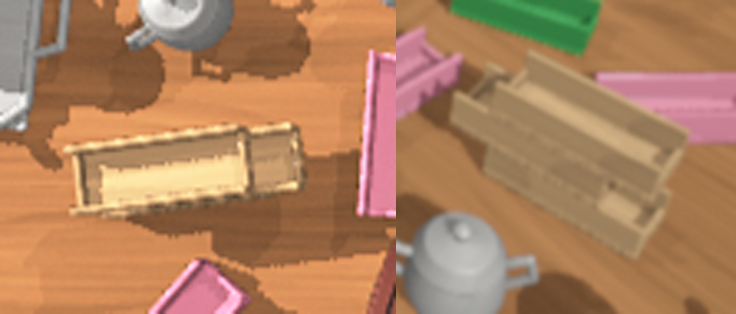

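The picture shows tray B level on A and directly over the bottom tray, with A's open end at crop (275,155). B's rim is at about 124 mm (126 expected) and its offset along the base is about −2 mm.

```bash
python3 -c "from plant import job_done; print(job_done())"
```

```text
the job is handed in; nothing more can be done
None
```

The job is handed in: both drawer trays are stacked staggered, level and in line on the bottom tray (first about 43 mm along it, second back over it), and the look-alikes and tea things were not touched; the verdict was not shown.

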